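Clamp a brush back in the drilling nest

ROBOT

A 6-joint arm with a two-finger parallel gripper is mounted at the origin on a cart in front of the work surface, level with it; the furniture and walls round the work are solid. World frame = base frame: x ahead of the robot, y to its left, z up, the work surface at z = 0. Lengths are in mm, angles in rad, forces in N, time in s.
With the tool pointing down it reaches from about 400 to 925 mm from the base axis. Payload 12.5 kg.
Tool frame: the origin (TCP) lies at the very end of the fingers, on their centre line; the grasp point (between the pads) lies 19 mm behind it; x points along the fingers, y is the direction in which the jaws open and shut, and the axes are right-handed (so a half turn about x gives the same grasp; the last joint's range is limited). The gripper opens to 95 mm and grips with 3 to 60 N. Pads are 20 mm wide; open, the fingers measure 119 mm over their backs; the gripper's body (75 mm by 180 mm) begins 59 mm behind the grasp point.
Start: joints at [1.233, 0.491, 1.559, -0, 1.092, -0.106], TCP at [143.563, 608.306, 214.661] pointing down, gripper open.
Joint ranges: [-3.1, 3.1], [-0.84, 2.19], [0.05, 2.79], [-1.13, 4.28], [0.06, 2.93], [-2.69, 2.69]. Speed limits (rad/s): [2.22, 2.22, 2.79, 3.14, 3.14, 3.14].

INTERFACE

Orientations are given as [roll, pitch, yaw] about the fixed x, y, z axes, in that order (R = Rz(yaw) Ry(pitch) Rx(roll)).
In Python, from cell import env, optics, job gives the robot as it stands.
- The arm moves only by the shell command python3 -m handwheel 'ROWS' [OPENING]. ROWS is JSON, a list of rows, each an object with "travel": the shift along the world's x, y, z in mm, a list of three; "roll": the turn about the world's z in degrees. In form: [{"travel": [dx, dy, dz], "roll": roll}, ...]. A call has 1 to 8 rows; each row is the pose to reach, as a shift and turn from the pose commanded when the call began; what a row does not reach only later rows make up. A row lasts 1/10 s, in which the tool goes at most 50 mm and 8.59 degrees, less where a joint would pass 70% of its speed; a pose out of reach is approached as far as the arm can. A call with a gripper value outside its range is refused whole. OPENING is the closure, from -1 (fully open) to 1 (shut), set as the call begins (- or left out, the last holds). The fingers move at their own pace and stop on an object; the grip force is fixed at half the most. Time passes only in rows, so rows that repeat a pose let the fingers close. It gives the time, the measured TCP pose, the force and the opening at its end, in the units of the state.
- env.state(): the state, without advancing time (a new reading comes with each control period).
- optics.read_camera(name): name is "scene" or "top" or "wrist"; returns the picture (420x560x3 uint8, red, green, blue); there is no depth.
- optics.camera_params(name): a dict with "fx", "fy", "cx", "cy" (pixels), "world_from_camera" (4x4, takes a point from camera to world coordinates). Camera axes: x right, y up, looking along -z (the intrinsics and any distortion apply to the point x, -y, -z); pixel columns grow to the right and rows downward; lengths in mm; the calibration is good to about 2 mm. A picture is of the moment at which its call begins: read the wrist's pose just before it. camera_params takes no time and is no camera call; for the wrist camera it gives the pose at the moment of the call.
- job.job_done(): hands the job in, once; it reports no verdict.
The state is a dict: "t": time; "joints": joint angles; "qvel": joint speeds; "tau": joint torques, N m; "eef_pos": TCP position; "tcp_rot": TCP orientation; "ft_force": force on the tool from outside, world axes, zero at the start; "moment": the same for the moment, N m; "opening": opening from 0.0 (shut) to 1.0 (fully open).
Only numpy, scipy, OpenCV 4.12 (cv2) and the standard library are available. Lean on these libraries where they do the work, as an engineer would, in place of code of your own. Each camera call takes 0.05 s, during which the arm holds its last target.

TASK

Lay the loose brush-back blank in the drilling nest and slide it in under the clamp arm, gently, until its end is fully home against the steel end stop. Then turn the clamp's torque-limiting knob clockwise until its clutch clicks, and stop: one click sets the clamping force, and it must not be run past the second. Leave the tape measure and the small tapered blank as they lie.

Things in the scene. Friction and masses are not known exactly. Their poses are not given: they have to be found in the camera images.
- blank: loose brush-back blank: pale hardwood, 52 wide x 150 long x 18 mm thick, flat, both ends rounded (half circles), about 0.08 kg, lying flat on the bench to the right of the nest. Origin: centre of its underside; y along its length (either way round is the same), z up. Grip it across the 52 mm, near one end.
- nest: drilling nest: plywood base 250 x 120 x 15 mm, origin centre of its underside, +x toward the stop. The blank lies along x on steel rest buttons, its underside 16.5 mm up. Guide strips 58 mm apart, 13 mm high, x = 3 to 55 mm, flared mouths from x = -15; open for fingers before that. Blank home: its origin at x = -20, y = 0. Clamp arm over x = 8 to 98 mm, z = 57 to 82, post behind the stop
- end_stop: steel stop bar 13 x 50 x 16 mm between the far ends of the guide strips. Origin: middle of the lower edge of the face that the blank's end meets (x = 55, z = 15 mm in the nest); x points away from the blank, as in the nest
- clamp_point (a point): point of the nest on the screw's vertical axis (x = 25, y = 0 mm in the nest) where the clamp pad comes down on the top of the blank, 34.5 mm above the bench. The round rubber pad, 24 mm across, hangs over it at the lower end of the screw; at the start it stands about 1.5 to 5 mm clear of a blank's top, differently each time. Pressed tight it gives about 1 mm
- knob_grip (a point): fixed point of the nest on that axis, 112 mm above the bench: the middle of the torque-limiting knob to within 2 mm at the start (black, fluted, round, 42 mm across, 26 mm high, free above and all round). The knob sinks 2.23 mm per radian that it turns the screw clockwise (from above). Turning takes 0.17 N m running free, more once the pad bears; the clutch slips from 0.22 to 0.28 N m
- knob (a joint): slip of the knob on its screw in rad, 0 at the start; turning the screw does not change it, only slipping of the clutch does. 16 clicks a turn, one each 0.39 rad: the torque peaks 0.1 rad into it and has dropped to 0.16 N m at 0.3 rad (that is the click), then rises again. Screw and clutch stay where they are left; a white line marks the knob and the collar under it
- tape: bystander: pocket tape measure, 64 x 103 x 36 mm, to the left of the nest; origin centre of its underside
- wedge: bystander: small tapered hardwood blank, 57 x 110 x 16 mm, to the left of the nest, beyond the tape measure; origin centre of its underside

How it is judged:
By the outcome, as a careful person would: the job done as asked, in the order asked, and still so for the second after the job is handed in, with the robot touching nothing.
It also fails if it takes over 67 s, if anything falls off the work surface, if the arm or the gripper's body presses on something with over 40 N, if the wrist force passes 120 N, or if a joint passes its speed limit or range.

## Working session

There is one attempt and no reset: what is moved stays moved. The work goes in short steps, Python scripts to look and compute and a shell command to move; the robot and the scene stay as the last step left them, time stands still between calls to the robot, and variables do not carry over. Pictures are saved under pics/ and viewed, and the job is handed in when it is done.

```bash
ls; mkdir -p pics
python3 - <<'E'
from cell import env, optics, job
import cv2
print(env.state())
for n in ("scene","top","wrist"):
    p=optics.camera_params(n); print(n,p)
    im=optics.read_camera(n); cv2.imwrite(f"pics/{n}0.png",im[:,:,::-1])
E
```

```text
pics
{'t': 0.0, 'joints': array([ 1.23341811e+00,  4.91580449e-01,  1.55952035e+00, -1.68572350e-05,
        1.09170187e+00, -1.05606579e-01]), 'qvel': array([ 0.00073653,  0.0007321 , -0.0021717 ,  0.00027494,  0.00109997,
       -0.00015054]), 'tau': array([ 1.89637984e-03, -6.12669969e+01, -2.58182931e+01,  6.93268608e-02,
        4.83050756e-02, -1.10080869e-04]), 'eef_pos': array([143.4565517 , 608.02587331, 214.02436504]), 'tcp_rot': array([-1.66404836,  1.56958622, -1.89581223]), 'ft_force': array([0.1132742 , 0.13392271, 0.7522886 ]), 'moment': array([ 0.02457989, -0.04431762, -0.058247  ]), 'opening': 1.000708737709664}
scene {'fx': 414.42753120223506, 'fy': 414.42753120223506, 'cx': 272.9892306623534, 'cy': 212.3191756997007, 'world_from_camera': array([[ 5.13437901e-01,  4.71571235e-01, -7.16939392e-01,
        -2.42965074e+02],
       [-8.57881258e-01,  3.02054654e-01, -4.15695482e-01,
        -4.84344093e+02],
       [ 2.05248483e-02,  8.28482683e-01,  5.59638431e-01,
         7.08300300e+02],
       [ 0.00000000e+00,  0.00000000e+00,  0.00000000e+00,
         1.00000000
[... 253 characters left out ...]
011476e-02, -1.99162652e-02,
        -6.88477077e+01],
       [-2.04520149e-02,  5.30886959e-02,  9.98380341e-01,
         9.89123928e+02],
       [ 0.00000000e+00,  0.00000000e+00,  0.00000000e+00,
         1.00000000e+00]])}
wrist {'fx': 305.63364597167663, 'fy': 305.63364597167663, 'cx': 271.83190358985956, 'cy': 208.48832528487327, 'world_from_camera': array([[ 2.31371296e-01, -9.30354286e-01, -2.84443714e-01,
         6.17591156e+01],
       [ 9.72865408e-01,  2.21119491e-01,  6.81107120e-02,
         6.27122276e+02],
       [-4.71043535e-04, -2.92484314e-01,  9.56270205e-01,
         3.84681097e+02],
       [ 0.00000000e+00,  0.00000000e+00,  0.00000000e+00,
         1.00000000e+00]])}
```

View pics/top0.png

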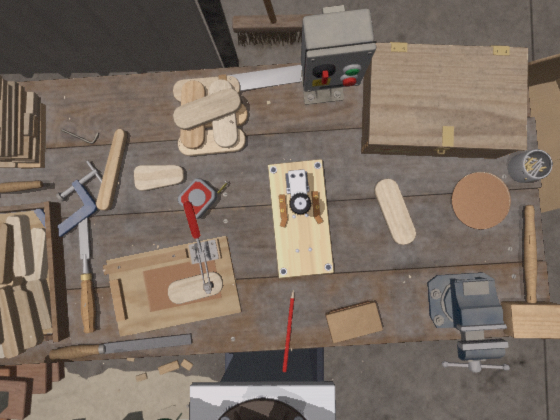

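View pics/scene0.png

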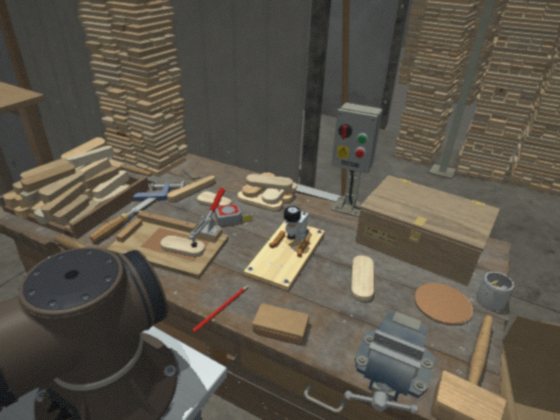

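View pics/wrist0.png

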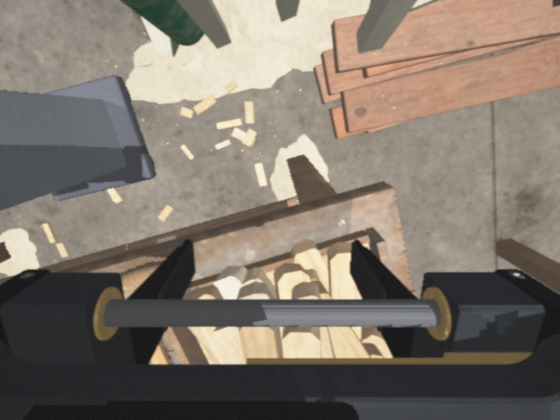

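The top view shows the nest at about (301,218) with its knob at (301,203) and the loose blank at about (395,212). The tape is at (200,198) and the wedge at (158,177). I'll zoom in to measure.

```bash
cat > h.py <<'E'
import numpy as np, cv2
from cell import env, optics
def proj(P,p):
    T=np.linalg.inv(np.array(p["world_from_camera"])); c=np.c_[np.atleast_2d(P),np.ones(len(np.atleast_2d(P)))]@T.T
    return np.c_[p["cx"]+p["fx"]*c[:,0]/-c[:,2], p["cy"]+p["fy"]*(-c[:,1])/-c[:,2]]
def unproj(uv,z,p):
    uv=np.atleast_2d(uv).astype(float); W=np.array(p["world_from_camera"])
    d=np.c_[(uv[:,0]-p["cx"])/p["fx"],-(uv[:,1]-p["cy"])/p["fy"],-np.ones(len(uv))]@W[:3,:3].T
    s=(z-W[2,3])/d[:,2]; return W[:3,3]+d*s[:,None]
E
python3 - <<'E'
import cv2
im=cv2.imread("pics/top0.png")
cv2.imwrite("pics/top0z.png",cv2.resize(im[145:295,240:440],None,fx=4,fy=4,interpolation=cv2.INTER_CUBIC))
im=cv2.imread("pics/scene0.png")
cv2.imwrite("pics/scene0z.png",cv2.resize(im[180:320,220:400],None,fx=4,fy=4,interpolation=cv2.INTER_CUBIC))
E
```

```text
(no output)
```

View pics/top0z.png

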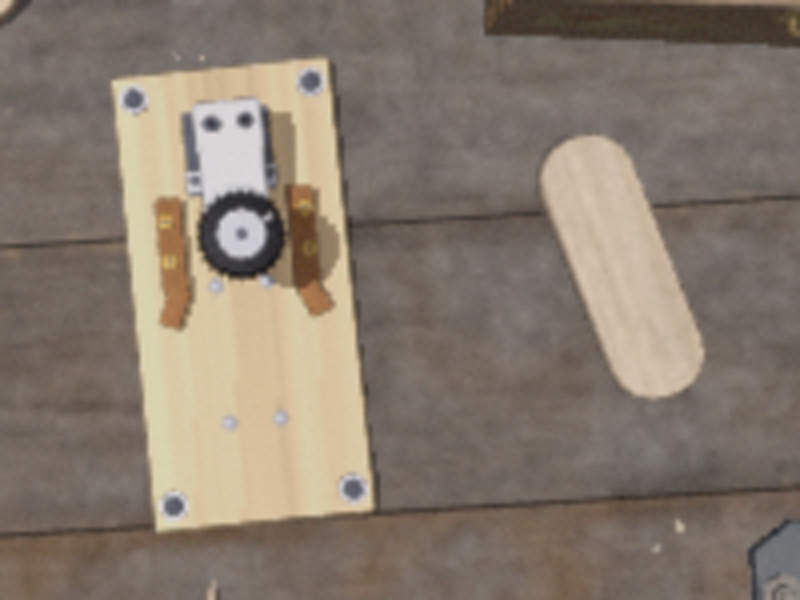

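View pics/scene0z.png

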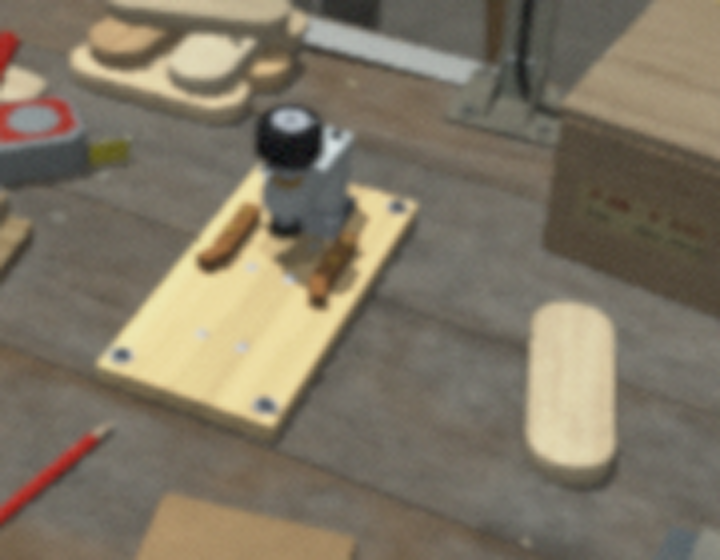

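Run:
```python
from h import *
p=optics.camera_params("top")
f=lambda a: np.array(a,float)/4+[240-.375,145-.375]
C=unproj(f([(112,80),(330,58),(375,511),(155,531)]),15,p); print(C)
print("sides",[np.linalg.norm(C[i]-C[(i+1)%4]) for i in range(4)])
c=C.mean(0); ax=(C[0]+C[1]-C[2]-C[3]); ay=(C[0]+C[3]-C[1]-C[2]); print(c,"yaw",np.degrees(np.arctan2(ax[1],ax[0])),np.degrees(np.arctan2(-ay[0],ay[1])))
yaw=np.arctan2(ax[1],ax[0]);R=np.array([[np.cos(yaw),-np.sin(yaw)],[np.sin(yaw),np.cos(yaw)]])
for n,pt,z in (("knob",(241,233),125),("b1",(217,287),16.5),("b2",(266,281),16.5),("b3",(230,423),16.5),("b4",(281,419),16.5),("s1",(134,99),15),("s2",(311,81),15),("s3",(173,506),15),("s4",(352,489),15)):
    w=unproj(f([pt]),z,p)[0]; print(n,w,(w[:2]-c[:2])@R)
im=cv2.imread("pics/top0.png"); r=im[170:250,370:420]
hsv=cv2.cvtColor(r,cv2.COLOR_BGR2HSV)
m=((r[:,:,2]>150)).astype(np.uint8); n,l,st,ce=cv2.connectedComponentsWithStats(m); k=1+st[1:,4].argmax(); print(st[k])
cn,_=cv2.findContours((l==k).astype(np.uint8),cv2.RETR_EXTERNAL,cv2.CHAIN_APPROX_NONE)
w=unproj(cn[0][:,0]+[370,170],18,p)[:,:2].astype(np.float32); rc=cv2.minAreaRect(w); print(rc, cv2.fitEllipse(w))
ys,xs=np.nonzero(l==k); ww=unproj(np.c_[xs+370,ys+170],18,p)[:,:2]; print("cent",ww.mean(0)); ev=np.linalg.eigh(np.cov(ww.T))[1][:,1]; print(np.degrees(np.arctan2(ev[1],ev[0])))
```

```text
[[ 631.34768577  -17.48212315   15.        ]
 [ 642.03063347 -137.85515539   15.        ]
 [ 393.64481407 -158.73884175   15.        ]
 [ 383.74414729  -39.00476044   15.        ]]
sides [np.float64(120.8461512137795), np.float64(249.26219856294242), np.float64(120.14272108188943), np.float64(248.53719275864918)]
[512.69182015 -88.27022018  15.        ] yaw 4.886816214927181 4.8998042325267255
knob [538.40204407 -85.57216922 125.        ] [25.84660596  0.4980495 ]
b1 [516.30441077 -74.19973894  16.5       ] [ 4.79808997 13.71158583]
b2 [ 519.31309661 -101.03709202   16.5       ] [  5.50962766 -13.28451435]
b3 [442.05998627 -80.47572029  16.5       ] [-69.7110866   13.78312704]
b4 [ 443.9888853  -108.27279757   16.5       ] [-70.15716728 -14.07722416]
s1 [620.63679999 -29.55110535  15.        ] [112.55473573  49.31008601]
s2 [ 629.39897256 -127.22155328   15.        ] [112.96474009 -48.75175143]
s3 [397.20271305 -48.93954434  15.        ] [-111.71880716   49.0259528 ]
s4 [ 405.63795091 -146.43694069   15.        ] [-111.61980721  -48.83561131]
[   5    9   41   66 1524]
((525.3951416015625, -294.5378112792969), (148.52659606933594, 51.85369110107422), 19.82049560546875) ((525.8109741210938, -294.4438781738281), (54.61777877807617, 168.1971893310547), 110.14092254638672)
cent [ 525.39707038 -294.5848469 ]
-159.98741691731834
```

```bash
python3 -m handwheel '[{"travel":[32,-36,5],"roll":-8.5},{"travel":[64,-72,10],"roll":-17},{"travel":[96,-108,15],"roll":-25.5},{"travel":[128,-144,20],"roll":-34},{"travel":[160,-180,20],"roll":-42.5},{"travel":[192,-216,20],"roll":-51},{"travel":[224,-252,20],"roll":-59.5},{"travel":[256,-288,20],"roll":-68}]' -1
```

```text
t: 0.95
eef_pos: [400.5, 318.6, 234.7]
tcp_rot: [2.051, 1.571, 0.627]
ft_force: [0.5, 1.7, -0.1]
opening: 1.003
```

Run:
```python
from h import *
# check with scene camera: model overlay
p=optics.camera_params("scene"); im=cv2.imread("pics/scene0.png")
def yr(a): a=np.radians(a); return np.array([[np.cos(a),-np.sin(a)],[np.sin(a),np.cos(a)]])
def tr(l,c,a,z): l=np.array(l,float); return np.c_[l@yr(a).T+c,np.full(len(l),z)]
N=(512.8,-88.1); 
t=np.radians(np.arange(-90,91,10)); st=np.r_[np.c_[49+26*np.cos(t),26*np.sin(t)],np.c_[-49-26*np.cos(t),-26*np.sin(t)]]
k=4
im=cv2.resize(im,None,fx=k,fy=k,interpolation=cv2.INTER_CUBIC)
def dr(P,c): cv2.polylines(im,[np.int32(proj(P,p)*k+1.5)],True,c,1)
dr(tr([(125,60),(125,-60),(-125,-60),(-125,60)],N,4.89,15),(0,0,255))
dr(tr(st,(525.4,-294.5),20,18),(0,0,255)); 
tt=np.radians(np.arange(0,360,10)); dr(tr(np.c_[25+21*np.cos(tt),21*np.sin(tt)],N,4.89,125),(0,255,0))
cv2.imwrite("pics/ov.png",im[180*k:320*k,220*k:400*k])
```

```text
(no output)
```

View pics/ov.png

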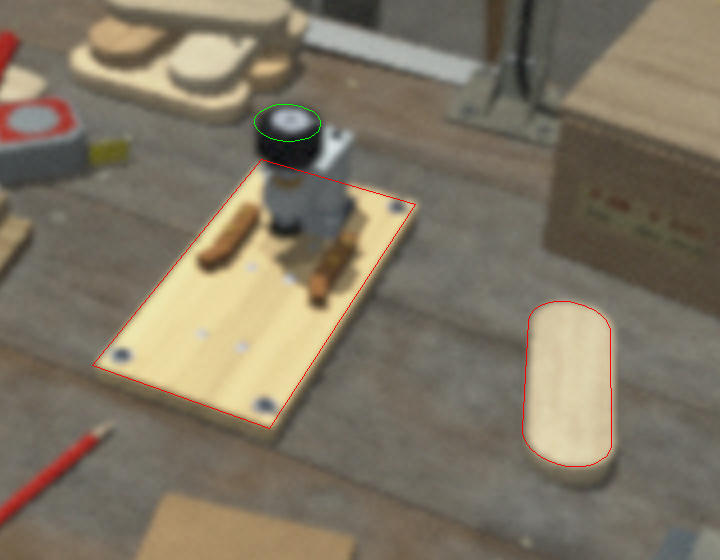

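The overlay of the measured poses fits the scene camera to about 1–2 px, so I'm moving on to the blank.

```bash
python3 -m handwheel '[{"travel":[10,-47,0],"roll":-8.5},{"travel":[20,-94,0],"roll":-17},{"travel":[30,-141,0],"roll":-25.5},{"travel":[40,-188,0],"roll":-34},{"travel":[50,-235,0],"roll":-42.5},{"travel":[60,-282,0],"roll":-51},{"travel":[70,-329,0],"roll":-59.5},{"travel":[80,-376,0],"roll":-68}]' && python3 -m handwheel '[{"travel":[2,-45,-10],"roll":-5},{"travel":[3,-90,-20],"roll":-10.6},{"travel":[4,-135,-40],"roll":-10.6},{"travel":[6,-180,-60],"roll":-10.6},{"travel":[8,-225,-80],"roll":-10.6},{"travel":[9,-252,-100],"roll":-10.6},{"travel":[9,-252,-100],"roll":-10.6}]'
python3 - <<'E'
from h import *
from scipy.spatial.transform import Rotation as R
s=env.state(); print(s["joints"],s["eef_pos"])
M=R.from_euler("xyz",s["tcp_rot"]).as_matrix(); print(M.round(4), np.degrees(np.arctan2(M[1,1],M[0,1])))
cv2.imwrite("pics/w1.png",optics.read_camera("wrist")[:,:,::-1])
E
```

```text
t: 1.75
eef_pos: [479.5, -57.7, 234.7]
tcp_rot: [2.421, 1.571, -0.19]
ft_force: [0.6, 0.7, 0.6]
opening: 1.0
t: 2.45
eef_pos: [487.4, -310.2, 131.8]
tcp_rot: [-0.938, 1.567, 2.552]
ft_force: [-0.9, 0.3, -0.2]
opening: 1.002
[-6.80897145e-01  5.21971975e-01  1.76287702e+00 -4.22726756e-04
  8.60246051e-01  5.42270460e-01] [ 487.42582879 -310.1858516   131.76010686]
[[-0.0029  0.3409 -0.9401]
 [ 0.002  -0.9401 -0.3409]
 [-1.     -0.0028  0.0021]] -70.06668048181707
```

View pics/w1.png

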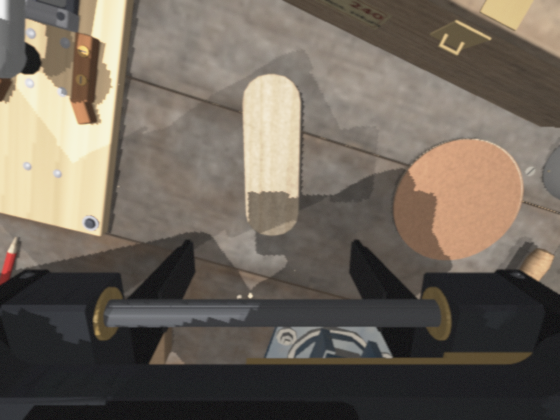

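The wrist view shows the blank at about (272,155), aligned with the jaws. I'll measure it from this picture as well.

Run:
```python
from h import *
s=env.state(); print(s["eef_pos"],s["qvel"].round(3))
p=optics.camera_params("wrist"); im=cv2.imread("pics/w1.png")
print("tip proj", proj(s["eef_pos"],p))
uv=[(244,150),(301,150),(244,130),(301,130),(272,74),(273,236)]
w=unproj(uv,18,p); print(w)
c=np.array([525.4,-294.5]); a=np.radians(20); u=np.array([np.cos(a),np.sin(a)]); v=np.array([-u[1],u[0]])
for q in w: print((q[:2]-c)@u,(q[:2]-c)@v)
```

```text
[ 487.72911909 -308.58258661  133.07920592] [ 0.04  -0.046  0.011  0.005  0.014  0.013]
tip proj [[272.54805714 254.96248514]]
[[ 526.67110685 -266.41463519   18.        ]
 [ 544.57677059 -315.8725293    18.        ]
 [ 543.66425479 -260.77439557   18.        ]
 [ 561.23036395 -309.31747048   18.        ]
 [ 596.25147729 -268.7166059    18.        ]
 [ 455.56898124 -320.70112833   18.        ]]
10.80021022242774 25.956865916307336
10.710434282524904 -26.642449894767157
28.697621510025606 25.444958571067964
28.60165522740617 -26.17857388391879
75.39705053031366 -0.00416723903904545
-74.58100669638631 -0.7373919063325438
```

```bash
python3 -m handwheel '[{"travel":[0,1,-30],"roll":0},{"travel":[0,1,-60],"roll":0},{"travel":[0,1,-85],"roll":0},{"travel":[0,1,-105],"roll":0},{"travel":[0,1,-118],"roll":0},{"travel":[0,1,-126],"roll":0},{"travel":[0,1,-130],"roll":0},{"travel":[0,1,-130],"roll":0}]' && python3 -m handwheel '[{"travel":[0,0,0],"roll":0},{"travel":[0,0,0],"roll":0},{"travel":[0,0,0],"roll":0},{"travel":[0,0,0],"roll":0},{"travel":[0,0,0],"roll":0},{"travel":[0,0,0],"roll":0}]' 0.6
```

```text
t: 3.3
eef_pos: [488.7, -306.6, 5.0]
tcp_rot: [1.937, 1.57, -0.853]
ft_force: [-0.2, 0.3, -0.0]
opening: 0.998
t: 3.9
eef_pos: [488.6, -306.8, 4.7]
tcp_rot: [1.801, 1.57, -0.99]
ft_force: [0.2, -0.0, -0.3]
opening: 0.551
```

```bash
python3 -m handwheel '[{"travel":[0,0,15],"roll":0},{"travel":[0,0,40],"roll":0},{"travel":[-20,10,65],"roll":-2},{"travel":[-45,25,75],"roll":-5},{"travel":[-70,50,75],"roll":-8},{"travel":[-90,80,75],"roll":-11},{"travel":[-93.5,110,75],"roll":-14},{"travel":[-93.5,140,75],"roll":-15.1}]' && python3 -m handwheel '[{"travel":[0,30,0],"roll":0},{"travel":[0,55,0],"roll":0},{"travel":[0,68.6,-5],"roll":0},{"travel":[0,68.6,-15],"roll":0},{"travel":[0,68.6,-30],"roll":0},{"travel":[0,68.6,-40],"roll":0},{"travel":[0,68.6,-40],"roll":0},{"travel":[0,68.6,-40],"roll":0}]'
python3 - <<'E'
from h import *
from scipy.spatial.transform import Rotation as R
s=env.state(); print(s["joints"],s["eef_pos"])
M=R.from_euler("xyz",s["tcp_rot"]).as_matrix(); print(np.degrees(np.arctan2(M[1,1],M[0,1])))
for n in ("wrist","top","scene"): cv2.imwrite(f"pics/{n}2.png",optics.read_camera(n)[:,:,::-1])
im=cv2.imread("pics/scene2.png"); cv2.imwrite("pics/scene2z.png",cv2.resize(im[180:300,220:370],None,fx=5,fy=5,interpolation=cv2.INTER_CUBIC))
E
```

```text
t: 4.7
eef_pos: [394.3, -165.8, 80.7]
tcp_rot: [2.383, 1.57, -0.674]
ft_force: [0.5, -0.6, -1.1]
opening: 0.54
t: 5.5
eef_pos: [395.1, -98.2, 40.0]
tcp_rot: [-0.154, 1.571, 3.075]
ft_force: [-0.4, 0.1, -0.4]
opening: 0.541
[-4.06154643e-01  5.10400844e-01  2.24437489e+00 -2.53501760e-04
  3.87088239e-01  1.07748821e+00] [395.06888773 -98.19848468  39.953395  ]
-84.99302340013496
```

View pics/wrist2.png

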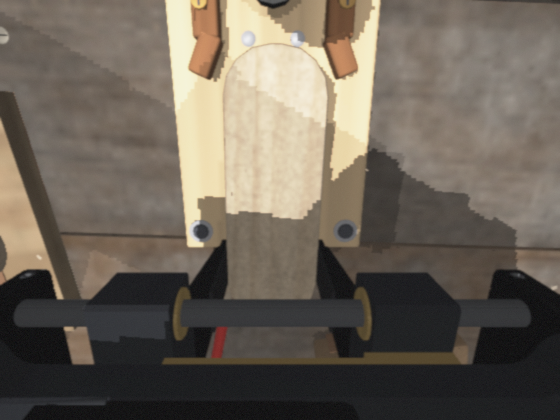

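View pics/scene2z.png

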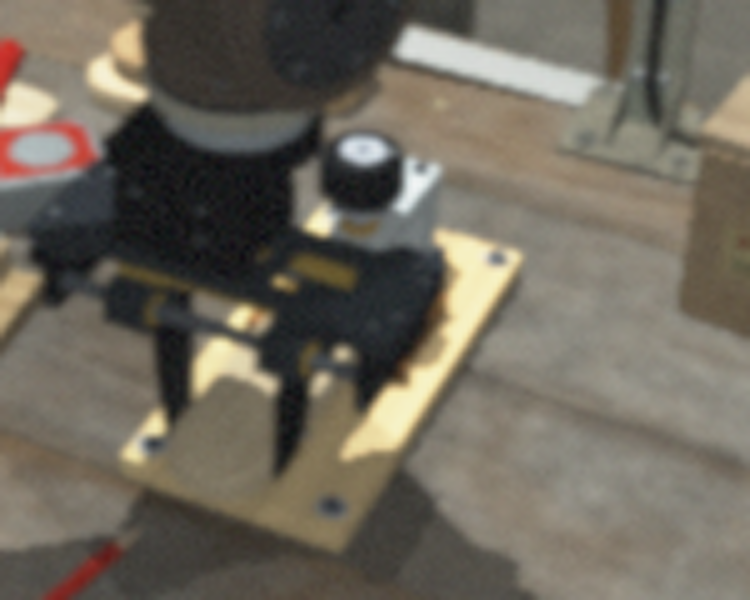

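Run:
```python
from h import *
s=env.state(); print(s["eef_pos"]); p=optics.camera_params("wrist")
im=cv2.imread("pics/wrist2.png"); cv2.imwrite("pics/w2z.png",cv2.resize(im[0:250,160:400],None,fx=2.4,fy=2.4,interpolation=cv2.INTER_CUBIC))
S=unproj([(201,231),(345,231)],15,p); B=unproj([(249,38),(297,38)],16.5,p); m=(S[0]+S[1])/2; b=(B[0]+B[1])/2
print(S,B,m,b,"yaw",np.degrees(np.arctan2(*(b-m)[1::-1])), np.linalg.norm(S[0]-S[1]),np.linalg.norm(b-m), "expected centre line y at m,b:")
a=np.radians(4.89);u=np.array([np.cos(a),np.sin(a)]);v=np.array([-u[1],u[0]])
for q in (m,b): print("nest frame by top est", (q[:2]-[512.8,-88.1])@u,(q[:2]-[512.8,-88.1])@v)
E=unproj([(223,100),(327,100),(226,200),(324,200),(274,43)],53.5,p)
for q in E: print("blank", (q[:2]-[512.8,-88.1])@u,(q[:2]-[512.8,-88.1])@v)
```

```text
[395.26955625 -98.26365171  40.16532902]
[[ 397.00167582  -49.30133716   15.        ]
 [ 405.43276898 -147.53301396   15.        ]] [[ 517.38124581  -74.61168944   16.5       ]
 [ 519.71704173 -101.78061252   16.5       ]] [401.2172224  -98.41717556  15.        ] [518.54914377 -88.19615098  16.5       ] yaw 4.978585029575876 98.59282762281737 117.78581882339796 expected centre line y at m,b:
nest frame by top est -112.05610465929033 -0.7679692915805119
nest frame by top est 5.72002177439126 -0.5858754262836277
blank -29.24200522649555 23.779083761160116
blank -29.22307504328754 -26.70892157345473
blank -79.5472238440498 24.494350148842877
blank -79.53160232596818 -27.763702324821082
blank -4.395946194989635 -0.9183097276012118
```

View pics/w2z.png

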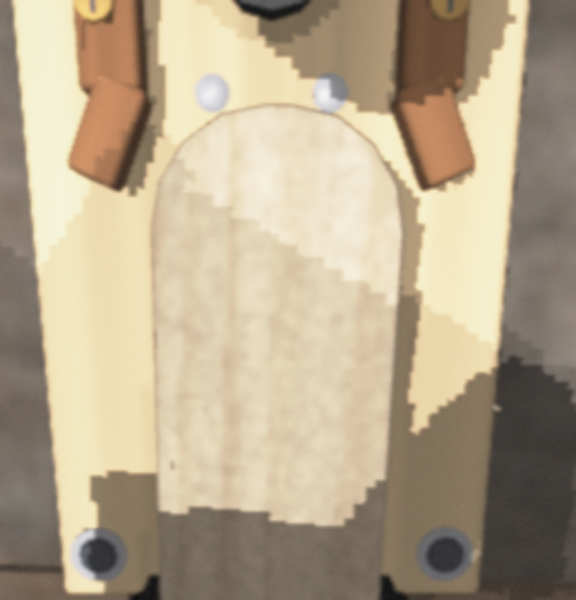

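```bash
python3 -m handwheel '[{"travel":[0,0.5,-6],"roll":0},{"travel":[0,0.5,-12],"roll":0},{"travel":[0,0.5,-16],"roll":0},{"travel":[0,0.5,-17.8],"roll":0},{"travel":[0,0.5,-17.8],"roll":0},{"travel":[0,0.5,-17.8],"roll":0}]' && python3 -m handwheel '[{"travel":[4,0.3,0],"roll":0},{"travel":[8,0.7,0],"roll":0},{"travel":[12,1,0],"roll":0},{"travel":[16,1.4,0],"roll":0},{"travel":[20,1.7,0],"roll":0},{"travel":[20,1.7,0],"roll":0}]'
python3 - <<'E'
from h import *
cv2.imwrite("pics/w3.png",optics.read_camera("wrist")[:,:,::-1]); print(env.state()["ft_force"],env.state()["moment"],env.state()["eef_pos"])
E
```

```text
t: 6.25
eef_pos: [395.0, -97.6, 21.8]
tcp_rot: [-0.062, 1.571, -3.116]
ft_force: [0.2, 0.2, -0.2]
opening: 0.54
t: 6.85
eef_pos: [415.7, -95.9, 21.9]
tcp_rot: [2.541, 1.57, -0.513]
ft_force: [-0.5, 0.4, -1.1]
opening: 0.54
[-0.92828994  0.62540017 -0.99298413] [-0.10111347  0.2391769   0.00456062] [415.23986061 -95.84908064  21.83247748]
```

View pics/w3.png

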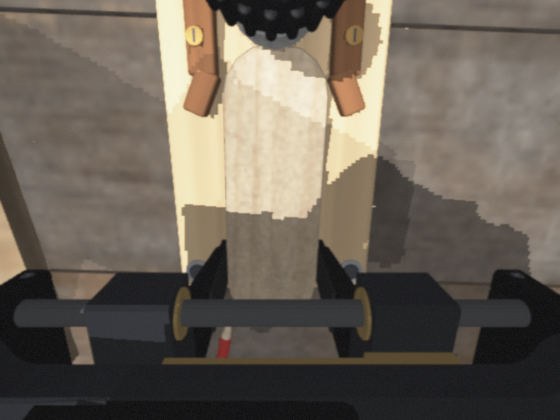

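The blank (edges at 225 and 328) sits centred between the strips (216 and 334). I'll keep sliding, then creep at the end.

```bash
python3 -m handwheel '[{"travel":[5,0.4,0],"roll":0},{"travel":[10,0.9,0],"roll":0},{"travel":[15,1.3,0],"roll":0},{"travel":[20,1.7,0],"roll":0},{"travel":[25,2.1,0],"roll":0},{"travel":[30,2.6,0],"roll":0},{"travel":[33,2.8,0],"roll":0},{"travel":[33,2.8,0],"roll":0}]' && python3 -m handwheel '[{"travel":[0,0,0],"roll":0}]'
```

```text
t: 7.7
eef_pos: [448.4, -93.1, 21.8]
tcp_rot: [2.401, 1.571, -0.652]
ft_force: [0.3, -0.8, -0.6]
opening: 0.541
t: 7.8
eef_pos: [447.9, -93.0, 21.8]
tcp_rot: [0.004, 1.571, -3.05]
ft_force: [0.8, 0.9, -0.2]
opening: 0.54
```

```bash
python3 -m handwheel '[{"travel":[0,0,-0.3],"roll":0},{"travel":[1,0.1,-0.6],"roll":0},{"travel":[2,0.2,-0.6],"roll":0},{"travel":[3,0.3,-0.6],"roll":0},{"travel":[3,0.3,-0.6],"roll":0}]' && python3 -m handwheel '[{"travel":[0.5,0,0],"roll":0},{"travel":[1,0.1,0],"roll":0},{"travel":[1,0.1,0],"roll":0}]'&& python3 -m handwheel '[{"travel":[0.5,0,0],"roll":0},{"travel":[1,0.1,0],"roll":0},{"travel":[1,0.1,0],"roll":0}]'
```

```text
t: 8.3
eef_pos: [451.2, -92.8, 21.3]
tcp_rot: [2.385, 1.571, -0.668]
ft_force: [-0.1, 0.1, -1.1]
opening: 0.539
t: 8.6
eef_pos: [452.2, -92.7, 21.3]
tcp_rot: [2.236, 1.571, -0.818]
ft_force: [0.2, -0.2, -0.4]
opening: 0.544
t: 8.9
eef_pos: [453.1, -92.6, 21.3]
tcp_rot: [2.091, 1.571, -0.963]
ft_force: [0.1, -0.8, -0.6]
opening: 0.539
```

```bash
for i in 1; do python3 -m handwheel '[{"travel":[0.3,0,0],"roll":0},{"travel":[0.7,0,0],"roll":0},{"travel":[0.7,0,0],"roll":0}]'; done; python3 -m handwheel '[{"travel":[0.3,0,0],"roll":0},{"travel":[0.6,0,0],"roll":0},{"travel":[0.6,0,0],"roll":0}]'
```

```text
t: 9.2
eef_pos: [453.8, -92.6, 21.3]
tcp_rot: [1.837, 1.571, -1.216]
ft_force: [-0.3, 0.4, -1.3]
opening: 0.536
t: 9.5
eef_pos: [454.4, -92.6, 21.3]
tcp_rot: [1.538, 1.571, -1.516]
ft_force: [-0.2, -0.3, -2.1]
opening: 0.54
```

```bash
python3 -m handwheel '[{"travel":[0.3,0,0],"roll":0},{"travel":[0.6,0.1,0],"roll":0},{"travel":[0.6,0.1,0],"roll":0}]'; python3 -m handwheel '[{"travel":[0.3,0,0],"roll":0},{"travel":[0.6,0,0],"roll":0},{"travel":[0.6,0,0],"roll":0}]'
```

```text
t: 9.8
eef_pos: [454.7, -92.4, 21.2]
tcp_rot: [-0.244, 1.57, 2.985]
ft_force: [-2.4, -1.3, -0.4]
opening: 0.541
t: 10.1
eef_pos: [454.9, -92.3, 21.1]
tcp_rot: [-0.323, 1.569, 2.906]
ft_force: [-6.0, -2.1, 0.6]
opening: 0.54
```

Contact with the stop at about 6 N, within 1 mm of the expected home position. I'll look before releasing.

Run:
```python
from h import *
p=optics.camera_params("top"); im=optics.read_camera("top")[:,:,::-1].copy(); im2=optics.read_camera("wrist")[:,:,::-1]
cv2.imwrite("pics/t4.png",cv2.resize(im[150:290,240:380],None,fx=4,fy=4,interpolation=cv2.INTER_CUBIC)); cv2.imwrite("pics/w4.png",im2)
```

```text
(no output)
```

View pics/w4.png

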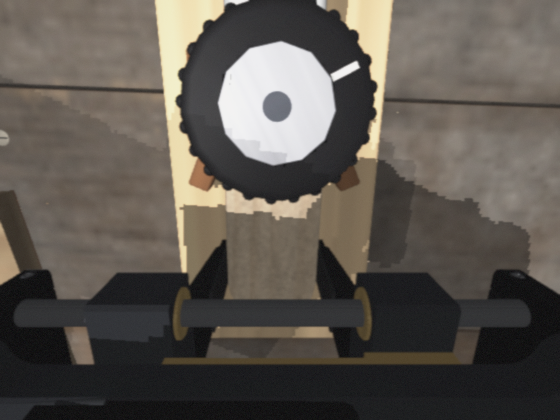

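```bash
python3 -m handwheel '[{"travel":[0,0,0],"roll":0},{"travel":[0,0,0],"roll":0},{"travel":[0,0,0],"roll":0},{"travel":[0,0,0],"roll":0},{"travel":[0,0,0],"roll":0}]' -1 && python3 -m handwheel '[{"travel":[-0.6,0,10],"roll":0},{"travel":[-0.6,0,30],"roll":0},{"travel":[-0.6,0,60],"roll":0},{"travel":[-0.6,0,100],"roll":8},{"travel":[-0.6,0,140],"roll":16},{"travel":[20,2,160],"roll":24},{"travel":[50,4,160],"roll":32},{"travel":[80,6,160],"roll":40}]'
python3 - <<'E'
from h import *
for n in ("top","wrist"): cv2.imwrite(f"pics/{n}5.png",optics.read_camera(n)[:,:,::-1])
E
```

```text
t: 10.7
eef_pos: [455.7, -92.5, 21.3]
tcp_rot: [2.553, 1.57, -0.501]
ft_force: [-0.3, 0.3, -0.3]
opening: 0.903
t: 11.5
eef_pos: [536.5, -86.4, 183.4]
tcp_rot: [2.044, 1.568, -0.306]
ft_force: [0.4, -0.6, -0.7]
opening: 0.998
```

View pics/wrist5.png

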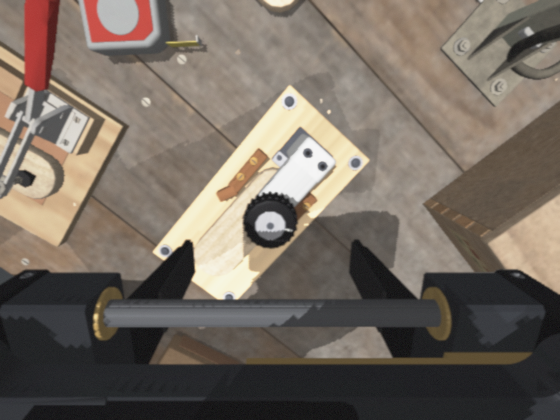

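```bash
python3 - <<'E'
from h import *
s=env.state(); p=optics.camera_params("wrist"); print(s["eef_pos"],proj(s["eef_pos"],p))
print(unproj([(270,225)],124,p))
E
python3 -m handwheel '[{"travel":[0,0,0],"roll":8.5},{"travel":[0,0,0],"roll":17},{"travel":[0,0,0],"roll":25.5},{"travel":[0,0,0],"roll":34},{"travel":[0,0,0],"roll":42.5},{"travel":[0,0,0],"roll":51},{"travel":[0,0,0],"roll":59.5},{"travel":[0,0,0],"roll":68}]' && python3 -m handwheel '[{"travel":[0,0,0],"roll":8.5},{"travel":[0,0,0],"roll":17},{"travel":[0,0,0],"roll":25.5},{"travel":[0,0,0],"roll":34},{"travel":[0,0,0],"roll":42.5},{"travel":[0,0,0],"roll":51},{"travel":[0,0,0],"roll":59.5},{"travel":[0,0,0],"roll":68}]'  && python3 -m handwheel '[{"travel":[0,0,0],"roll":2},{"travel":[0,0,0],"roll":4},{"travel":[0,0,0],"roll":4},{"travel":[0,0,0],"roll":4}]'
python3 - <<'E'
from h import *
s=env.state(); p=optics.camera_params("wrist"); print(s["joints"],s["eef_pos"],proj(s["eef_pos"],p), p["world_from_camera"].round(3))
for n in ("wrist","top"): cv2.imwrite(f"pics/{n}6.png",optics.read_camera(n)[:,:,::-1])
im=cv2.imread("pics/wrist6.png"); cv2.imwrite("pics/wrist6z.png",cv2.resize(im[130:290,170:370],None,fx=4,fy=3.75))
E
```

```text
[538.04494766 -86.42134046 182.10494404] [[273.26089617 255.29870413]]
[[535.51585889 -85.87017569 124.        ]]
t: 12.4
eef_pos: [534.7, -86.4, 181.8]
tcp_rot: [-2.402, 1.571, 2.717]
ft_force: [-0.2, -0.3, 0.0]
opening: 1.003
t: 13.2
eef_pos: [534.7, -86.4, 181.8]
tcp_rot: [2.716, 1.57, 2.738]
ft_force: [0.7, 0.0, -0.2]
opening: 1.0
t: 13.6
eef_pos: [535.1, -86.5, 181.6]
tcp_rot: [1.944, 1.571, 2.029]
ft_force: [-0.3, 0.2, -0.3]
opening: 1.002
[-2.82116947e-01  4.11936999e-01  1.80188769e+00  6.27968658e-05
  9.27813924e-01 -1.93862613e+00] [535.08763977 -86.4673387  181.60966349] [[272.0472688  258.01639517]] [[-8.40000e-02 -9.53000e-01 -2.92000e-01  4.51400e+02]
 [ 9.96000e-01 -8.00000e-02 -2.50000e-02 -9.37030e+01]
 [ 0.00000e+00 -2.93000e-01  9.56000e-01  3.52154e+02]
 [ 0.00000e+00  0.00000e+00  0.00000e+00  1.00000e+00]]
```

View pics/wrist6.png

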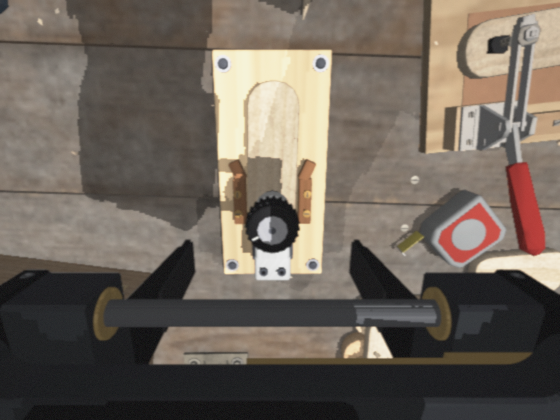

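View pics/wrist6z.png

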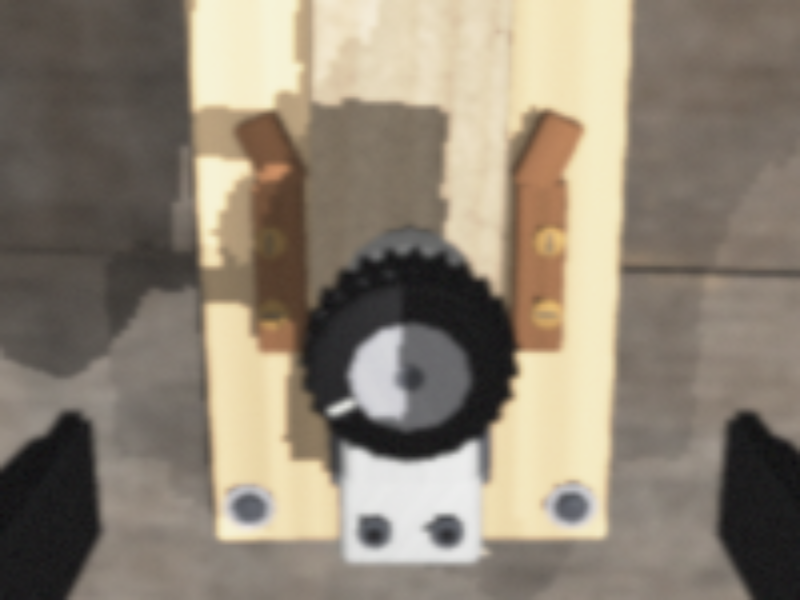

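The knob cap is centred at (272.5,230.5), and the blank lies straight in the nest with its tail at (272,81). I'll compute the knob position and the tail position relative to the nest.

Run:
```python
from h import *
s=env.state(); p=optics.camera_params("wrist"); print(s["eef_pos"])
print("knob",unproj([(272.5,230.5)],125,p),unproj([(272.5,230.5)],123,p))
a=np.radians(4.89);u=np.array([np.cos(a),np.sin(a)]);v=np.array([-u[1],u[0]])
S=unproj([(223,63),(320.5,63),(232.2,265),(313,265)],15,p); print(S); m=S[:,:2].mean(0); print("nest",m)
d=(S[2]+S[3]-S[0]-S[1])[:2]; print("yaw",np.degrees(np.arctan2(d[1],d[0])), np.linalg.norm(d)/2)
for q in unproj([(272.5,81.5),(248,120),(298.5,120),(247.8,160),(297.5,160)],34.5,p): print("blank in nest",(q[:2]-m)@u,(q[:2]-m)@v)
q=unproj([(272.5,230.5)],125,p)[0]; print("knob in nest",(q[:2]-m)@u,(q[:2]-m)@v)
im=cv2.imread("pics/wrist6.png"); cv2.imwrite("pics/w6b.png",cv2.resize(im[40:180,200:345],None,fx=4,fy=4,interpolation=cv2.INTER_CUBIC))
im=cv2.imread("pics/top6.png"); cv2.imwrite("pics/t6b.png",cv2.resize(im[145:295,240:380],None,fx=4,fy=4,interpolation=cv2.INTER_CUBIC))
```

```text
[535.29507969 -86.47465269 181.45768781]
knob [[539.01605285 -85.74804967 125.        ]] [[539.78612938 -85.67739986 123.        ]]
[[ 405.95100196 -146.85261231   15.        ]
 [ 397.6540083   -49.06962453   15.        ]
 [ 630.45720983 -127.10584967   15.        ]
 [ 622.12824313  -28.69170905   15.        ]]
nest [514.04761581 -87.92994889]
yaw 5.106867105643128 225.38490838990853
blank in nest -93.52274599700806 0.27685599812251194
blank in nest -57.89239213444865 -24.177251696687748
blank in nest -57.854517090533015 26.221652315015966
blank in nest -18.079601427958817 -25.322838635808985
blank in nest -18.038800057050725 26.172639525184945
knob in nest 25.063548350865485 0.04557237639344782
```

View pics/w6b.png

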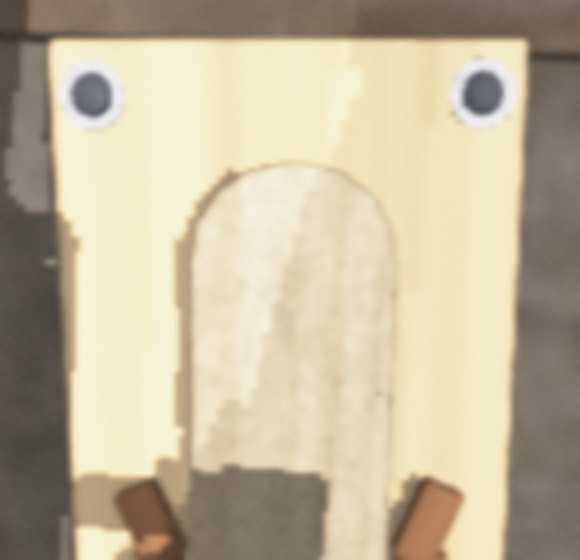

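View pics/t6b.png

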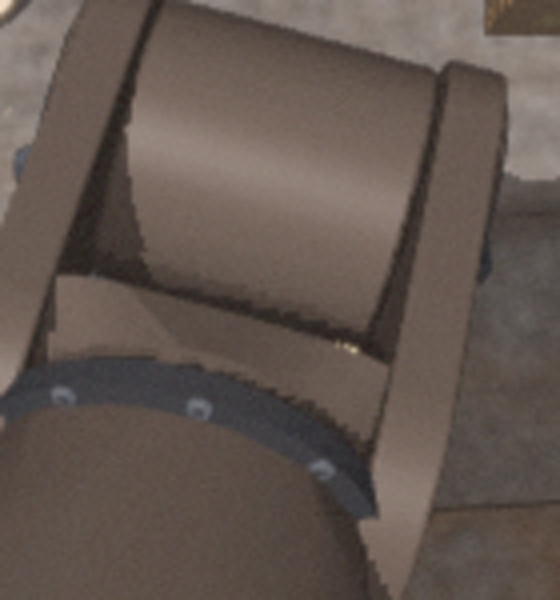

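```bash
python3 -m handwheel '[{"travel":[2.7,0.5,-15],"roll":0},{"travel":[2.7,0.5,-35],"roll":0},{"travel":[2.7,0.5,-55],"roll":0},{"travel":[2.7,0.5,-70],"roll":0},{"travel":[2.7,0.5,-80],"roll":0},{"travel":[2.7,0.5,-86],"roll":0},{"travel":[2.7,0.5,-86],"roll":0},{"travel":[2.7,0.5,-86],"roll":0}]'
python3 - <<'E'
from h import *
s=env.state(); p=optics.camera_params("wrist"); print(s["eef_pos"],s["moment"],s["ft_force"]); im=optics.read_camera("wrist")[:,:,::-1]; cv2.imwrite("pics/w7.png",im)
gp=s["eef_pos"]+[0,0,30]; print(proj(gp,p))
E
```

```text
t: 14.5
eef_pos: [538.5, -86.0, 95.7]
tcp_rot: [-0.224, 1.57, -0.136]
ft_force: [-0.1, -0.1, -0.4]
opening: 0.998
[538.51029096 -86.04605076  95.73893325] [ 0.03392968 -0.03045771  0.0053736 ] [-0.05257905 -0.08608998 -0.39404522]
[[272.11349356 283.88074204]]
```

View pics/w7.png

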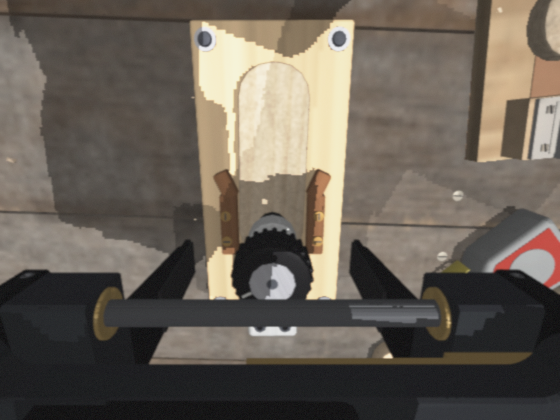

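The knob cap at (272,284) matches the tool axis projected to (272,284). I'll close on it.

```bash
python3 -m handwheel '[{"travel":[0,0,0],"roll":0},{"travel":[0,0,0],"roll":0},{"travel":[0,0,0],"roll":0},{"travel":[0,0,0],"roll":0},{"travel":[0,0,0],"roll":0},{"travel":[0,0,0],"roll":0},{"travel":[0,0,0],"roll":0},{"travel":[0,0,0],"roll":0}]' 1
cat > st.py <<'E'
from h import *
from scipy.spatial.transform import Rotation as R
s=env.state(); M=R.from_euler("xyz",s["tcp_rot"]).as_matrix()
print("t %.2f yaw %.2f j6 %.3f mom %s tau6 %.3f F %s op %.3f"%(s["t"],np.degrees(np.arctan2(M[1,1],M[0,1])),s["joints"][5],s["moment"].round(3),s["tau"][5],s["ft_force"].round(1),s["opening"]))
E
python3 st.py
```

```text
t: 15.35
eef_pos: [538.2, -86.0, 95.2]
tcp_rot: [1.981, 1.571, 2.068]
ft_force: [-0.4, 0.0, -0.2]
opening: 0.435
t 15.35 yaw 95.02 j6 -1.938 mom [0.035 0.111 0.036] tau6 -0.002 F [-0.4  0.  -0.2] op 0.435
```

```bash
python3 -m handwheel '[{"travel":[0,0,-0.1],"roll":-2.5},{"travel":[0,0,-0.2],"roll":-5},{"travel":[0,0,-0.3],"roll":-7.5},{"travel":[0,0,-0.4],"roll":-10}]' >/dev/null; python3 st.py;  python3 -m handwheel '[{"travel":[0,0,-0.1],"roll":-2.5},{"travel":[0,0,-0.2],"roll":-5},{"travel":[0,0,-0.3],"roll":-7.5},{"travel":[0,0,-0.4],"roll":-10}]' >/dev/null; python3 st.py; python3 -m handwheel '[{"travel":[0,0,0],"roll":0}]' >/dev/null; python3 st.py
```

```text
t 15.75 yaw 84.93 j6 -1.762 mom [ 0.284 -0.035  0.212] tau6 -0.556 F [0.8 0.8 0.3] op 0.434
t 16.15 yaw 74.93 j6 -1.588 mom [ 0.395 -0.05   0.174] tau6 -0.556 F [-0.1  1.5  0.5] op 0.435
t 16.25 yaw 74.98 j6 -1.589 mom [ 0.435 -0.125 -0.07 ] tau6 0.596 F [0.2 1.8 0.2] op 0.437
```

```bash
python3 -m handwheel '[{"travel":[0,0,-0.2],"roll":-4},{"travel":[0,0,-0.3],"roll":-8},{"travel":[0,0,-0.5],"roll":-12},{"travel":[0,0,-0.6],"roll":-16}]' >/dev/null; python3 st.py; python3 -m handwheel '[{"travel":[0,0,-0.1],"roll":-4}]' >/dev/null; python3 st.py; python3 -m handwheel '[{"travel":[0,0,-0.2],"roll":-4}]' >/dev/null; python3 st.py;python3 -m handwheel '[{"travel":[0,0,-0.2],"roll":-4}]' >/dev/null; python3 st.py;python3 -m handwheel '[{"travel":[0,0,-0.1],"roll":-4}]' >/dev/null; python3 st.py;python3 -m handwheel '[{"travel":[0,0,-0.2],"roll":-4}]' >/dev/null; python3 st.py
```

```text
t 16.65 yaw 58.94 j6 -1.309 mom [ 0.862 -0.343  0.167] tau6 -0.983 F [ 0.8  3.6 -0. ] op 0.436
t 16.75 yaw 54.94 j6 -1.239 mom [ 0.913 -0.395  0.156] tau6 -0.981 F [ 1.8  4.  -1.7] op 0.436
t 16.85 yaw 50.93 j6 -1.169 mom [ 0.894 -0.458  0.218] tau6 -0.984 F [ 2.1  4.3 -0.3] op 0.436
t 16.95 yaw 46.94 j6 -1.099 mom [ 0.985 -0.486  0.151] tau6 -0.984 F [1.8 5.4 0. ] op 0.435
t 17.05 yaw 42.94 j6 -1.029 mom [ 0.996 -0.594  0.203] tau6 -0.981 F [ 2.8  5.  -1. ] op 0.439
t 17.15 yaw 38.94 j6 -0.959 mom [ 1.03  -0.593  0.189] tau6 -0.983 F [3.3 5.2 0.5] op 0.434
```

```bash
python3 -m handwheel '[{"travel":[0.3,0.3,-0.1],"roll":-4}]' >/dev/null; python3 st.py; python3 -m handwheel '[{"travel":[0.3,0.3,-0.2],"roll":-4}]' >/dev/null; python3 st.py;python3 -m handwheel '[{"travel":[0,0,-0.2],"roll":-4}]' >/dev/null; python3 st.py;python3 -m handwheel '[{"travel":[0,0,-0.1],"roll":-4}]' >/dev/null; python3 st.py;python3 -m handwheel '[{"travel":[0,0,-0.2],"roll":-4}]' >/dev/null; python3 st.py
```

```text
t 17.25 yaw 34.95 j6 -0.889 mom [ 0.516 -0.211  0.143] tau6 -1.005 F [ 1.5  3.2 -0.6] op 0.436
t 17.35 yaw 30.95 j6 -0.818 mom [0.109 0.09  0.153] tau6 -1.003 F [-0.7  0.5  2.1] op 0.436
t 17.45 yaw 26.96 j6 -0.749 mom [ 0.32  -0.072  0.195] tau6 -0.981 F [0.6 2.2 0.6] op 0.437
t 17.55 yaw 22.95 j6 -0.679 mom [ 0.413 -0.18   0.17 ] tau6 -0.985 F [ 0.9  2.4 -1.4] op 0.438
t 17.65 yaw 18.95 j6 -0.609 mom [ 0.405 -0.184  0.203] tau6 -0.988 F [ 1.3  2.3 -0.2] op 0.432
```

```bash
python3 -m handwheel '[{"travel":[0,0,-0.1],"roll":-3}]' >/dev/null; python3 st.py; python3 -m handwheel '[{"travel":[0,0,-0.1],"roll":-3}]' >/dev/null; python3 st.py;python3 -m handwheel '[{"travel":[0,0,-0.1],"roll":-3}]' >/dev/null; python3 st.py;python3 -m handwheel '[{"travel":[0,0,-0.2],"roll":-3}]' >/dev/null; python3 st.py;python3 -m handwheel '[{"travel":[0,0,-0.1],"roll":-3}]' >/dev/null; python3 st.py
```

```text
t 17.75 yaw 15.95 j6 -0.557 mom [ 0.44  -0.303  0.183] tau6 -0.474 F [ 0.8  2.  -0.1] op 0.438
t 17.85 yaw 12.98 j6 -0.505 mom [ 0.435 -0.352  0.154] tau6 -0.676 F [ 1.4  2.2 -1.1] op 0.433
t 17.95 yaw 9.99 j6 -0.453 mom [ 0.439 -0.286  0.103] tau6 -0.693 F [2.2 3.4 0.1] op 0.436
t 18.05 yaw 6.99 j6 -0.400 mom [ 0.447 -0.288  0.163] tau6 -0.695 F [1.6 2.7 2. ] op 0.434
t 18.15 yaw 3.99 j6 -0.348 mom [ 0.432 -0.407  0.178] tau6 -0.689 F [1.2 2.2 0.7] op 0.437
```

```bash
python3 -m handwheel '[{"travel":[0,0,-0.1],"roll":-3}]' >/dev/null; python3 st.py; python3 -m handwheel '[{"travel":[0,0,-0.1],"roll":-3}]' >/dev/null; python3 st.py;python3 -m handwheel '[{"travel":[0,0,-0.1],"roll":-3}]' >/dev/null; python3 st.py;python3 -m handwheel '[{"travel":[0,0,-0.2],"roll":-3}]' >/dev/null; python3 st.py;python3 -m handwheel '[{"travel":[0,0,-0.1],"roll":-3}]' >/dev/null; python3 st.py
```

```text
t 18.25 yaw 0.99 j6 -0.296 mom [ 0.424 -0.399  0.12 ] tau6 -0.685 F [1.1 2.6 0.4] op 0.438
t 18.35 yaw -2.01 j6 -0.243 mom [ 0.417 -0.394  0.168] tau6 -0.681 F [1.9 2.8 0.5] op 0.437
t 18.45 yaw -5.01 j6 -0.191 mom [ 0.377 -0.376  0.176] tau6 -0.676 F [ 2.5  2.5 -0.1] op 0.440
t 18.55 yaw -8.01 j6 -0.138 mom [ 0.363 -0.276  0.117] tau6 -0.675 F [2.3 1.8 1.4] op 0.438
t 18.65 yaw -11.01 j6 -0.086 mom [ 0.386 -0.338  0.225] tau6 -0.668 F [2.2 2.4 0.8] op 0.436
```

```bash
python3 - <<'E'
from h import *
im=optics.read_camera("wrist")[:,:,::-1]; cv2.imwrite("pics/w8.png",cv2.resize(im[180:345,170:370],None,fx=4,fy=3.6,interpolation=cv2.INTER_CUBIC))
E
python3 st.py
```

```text
t 18.70 yaw -11.19 j6 -0.083 mom [ 0.386 -0.416  0.131] tau6 -0.410 F [1.8 3.  1.7] op 0.437
```

View pics/w8.png

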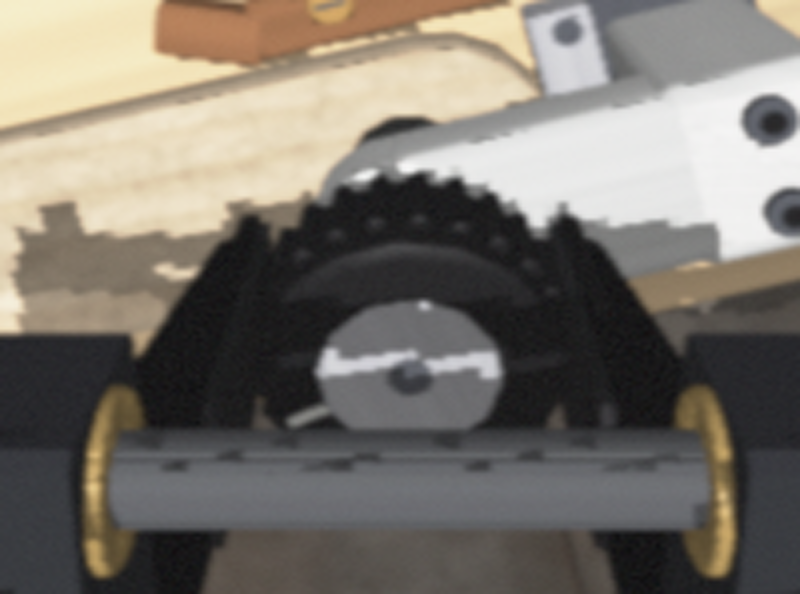

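The white line still points lower-left, as when I gripped it, so the knob is turning with the gripper.

```bash
python3 -m handwheel '[{"travel":[0,0,-0.1],"roll":-3}]' >/dev/null; python3 st.py; python3 -m handwheel '[{"travel":[0,0,-0.1],"roll":-3}]' >/dev/null; python3 st.py;python3 -m handwheel '[{"travel":[0,0,-0.1],"roll":-3}]' >/dev/null; python3 st.py;python3 -m handwheel '[{"travel":[0,0,-0.2],"roll":-3}]' >/dev/null; python3 st.py
```

```text
t 18.80 yaw -13.89 j6 -0.036 mom [ 0.406 -0.487  0.198] tau6 -1.060 F [2.8 2.6 1.2] op 0.435
t 18.90 yaw -16.96 j6 0.018 mom [ 0.382 -0.469  0.218] tau6 -0.704 F [2.3 2.9 1.4] op 0.436
t 19.00 yaw -19.96 j6 0.070 mom [ 0.423 -0.463  0.152] tau6 -0.653 F [2.6 1.9 2. ] op 0.438
t 19.10 yaw -22.96 j6 0.123 mom [ 0.408 -0.336  0.142] tau6 -0.648 F [1.7 2.5 2.2] op 0.434
```

```bash
python3 -m handwheel '[{"travel":[0,0,-0.1],"roll":-3}]' >/dev/null; python3 st.py; python3 -m handwheel '[{"travel":[0,0,-0.1],"roll":-3}]' >/dev/null; python3 st.py;python3 -m handwheel '[{"travel":[0,0,-0.1],"roll":-3}]' >/dev/null; python3 st.py;python3 -m handwheel '[{"travel":[0,0,-0.2],"roll":-3}]' >/dev/null; python3 st.py
```

```text
t 19.20 yaw -25.96 j6 0.175 mom [ 0.411 -0.482  0.213] tau6 -0.641 F [2.9 2.9 2.5] op 0.438
t 19.30 yaw -28.96 j6 0.227 mom [ 0.361 -0.513  0.233] tau6 -0.636 F [2.5 2.2 3.6] op 0.440
t 19.40 yaw -31.96 j6 0.280 mom [ 0.323 -0.434  0.222] tau6 -0.630 F [2.2 2.  2.9] op 0.438
t 19.50 yaw -34.95 j6 0.332 mom [ 0.391 -0.366  0.216] tau6 -0.627 F [2.1 2.  5.1] op 0.439
```

Torque (about 0.22) and the upward force are rising, so the pad is starting to bear. I'll take finer steps from here.

```bash
for i in 1; do python3 -m handwheel '[{"travel":[0,0,0],"roll":-1}]' >/dev/null; python3 st.py; python3 -m handwheel '[{"travel":[0,0,0],"roll":-1}]' >/dev/null; python3 st.py; python3 -m handwheel '[{"travel":[0,0,0],"roll":-1}]' >/dev/null; python3 st.py; python3 -m handwheel '[{"travel":[0,0,0],"roll":-1}]' >/dev/null; python3 st.py; done
```

```text
t 19.60 yaw -35.94 j6 0.349 mom [ 0.366 -0.578  0.233] tau6 0.458 F [2.6 2.1 3.1] op 0.434
t 19.70 yaw -36.91 j6 0.366 mom [ 0.305 -0.646  0.211] tau6 -0.002 F [4.9 2.2 3.8] op 0.438
t 19.80 yaw -37.97 j6 0.384 mom [ 0.311 -0.874  0.216] tau6 -0.075 F [4.4 2.8 5.2] op 0.441
t 19.90 yaw -38.99 j6 0.402 mom [ 0.355 -0.895  0.204] tau6 -0.066 F [4.5 2.7 4.8] op 0.437
```

```bash
for i in 1; do python3 -m handwheel '[{"travel":[0,0,0],"roll":-1}]' >/dev/null; python3 st.py; python3 -m handwheel '[{"travel":[0,0,0],"roll":-1}]' >/dev/null; python3 st.py; python3 -m handwheel '[{"travel":[0,0,0],"roll":-1}]' >/dev/null; python3 st.py; python3 -m handwheel '[{"travel":[0,0,0],"roll":-1}]' >/dev/null; python3 st.py; done
```

```text
t 20.00 yaw -40.00 j6 0.420 mom [ 0.322 -0.867  0.265] tau6 -0.043 F [4.9 1.8 4.6] op 0.434
t 20.10 yaw -41.00 j6 0.437 mom [ 0.311 -0.87   0.264] tau6 -0.039 F [5.8 1.8 4.5] op 0.438
t 20.20 yaw -41.99 j6 0.455 mom [ 0.258 -0.966  0.188] tau6 -0.037 F [6.1 2.3 4.4] op 0.438
t 20.30 yaw -43.00 j6 0.472 mom [ 0.226 -0.925  0.317] tau6 -0.035 F [6.2 1.4 5.1] op 0.435
```

```bash
for i in 1; do python3 -m handwheel '[{"travel":[0.2,0,0.1],"roll":-1}]' >/dev/null; python3 st.py; python3 -m handwheel '[{"travel":[0.2,0.1,0.1],"roll":-1}]' >/dev/null; python3 st.py; python3 -m handwheel '[{"travel":[0,0,0],"roll":-1}]' >/dev/null; python3 st.py; python3 -m handwheel '[{"travel":[0,0,0],"roll":-1}]' >/dev/null; python3 st.py; done
```

```text
t 20.40 yaw -43.99 j6 0.490 mom [ 0.152 -0.834  0.238] tau6 -0.034 F [4.6 2.  3.1] op 0.435
t 20.50 yaw -45.00 j6 0.508 mom [ 0.011 -0.783  0.238] tau6 -0.026 F [3.9 0.4 1.9] op 0.435
t 20.60 yaw -46.02 j6 0.526 mom [-0.044 -0.907  0.25 ] tau6 -0.052 F [5.6 1.3 2.4] op 0.437
t 20.70 yaw -47.03 j6 0.543 mom [-0.039 -1.023  0.251] tau6 -0.028 F [6.6 0.3 1.8] op 0.437
```

```bash
for i in 1; do python3 -m handwheel '[{"travel":[0.2,0,0],"roll":-1}]' >/dev/null; python3 st.py; python3 -m handwheel '[{"travel":[0.2,0,0],"roll":-1}]' >/dev/null; python3 st.py; python3 -m handwheel '[{"travel":[0,0,0],"roll":-1}]' >/dev/null; python3 st.py; python3 -m handwheel '[{"travel":[0,0,0],"roll":-1}]' >/dev/null; python3 st.py; done
```

```text
t 20.80 yaw -48.03 j6 0.561 mom [-0.056 -0.853  0.285] tau6 -0.010 F [4.5 1.  2.8] op 0.432
t 20.90 yaw -49.04 j6 0.578 mom [-0.134 -0.718  0.294] tau6 -0.026 F [3.8 0.3 2.8] op 0.439
t 21.00 yaw -50.05 j6 0.596 mom [-0.263 -0.898  0.225] tau6 -0.021 F [ 4.6 -0.5  1.4] op 0.439
t 21.10 yaw -51.05 j6 0.614 mom [-0.318 -0.887  0.229] tau6 -0.018 F [ 5.3 -0.6 -0.3] op 0.435
```

```bash
for i in 1; do python3 -m handwheel '[{"travel":[0,0,0],"roll":-1}]' >/dev/null; python3 st.py; python3 -m handwheel '[{"travel":[0,0,0],"roll":-1}]' >/dev/null; python3 st.py; python3 -m handwheel '[{"travel":[0,0,0],"roll":-1}]' >/dev/null; python3 st.py; python3 -m handwheel '[{"travel":[0,0,0],"roll":-1}]' >/dev/null; python3 st.py; done
```

```text
t 21.20 yaw -52.05 j6 0.631 mom [-0.44  -0.974  0.267] tau6 -0.016 F [ 5.1 -1.6  0.6] op 0.436
t 21.30 yaw -53.06 j6 0.649 mom [-0.392 -0.977  0.268] tau6 -0.010 F [ 5.9 -1.3  1.6] op 0.438
t 21.40 yaw -54.06 j6 0.666 mom [-0.439 -0.91   0.342] tau6 -0.009 F [ 4.5 -1.4 -0.1] op 0.438
t 21.50 yaw -55.06 j6 0.683 mom [-0.478 -0.988  0.298] tau6 -0.008 F [ 5.4 -0.4 -0.2] op 0.438
```

```bash
for i in 1; do python3 -m handwheel '[{"travel":[0,0,0],"roll":-1}]' >/dev/null; python3 st.py; python3 -m handwheel '[{"travel":[0,0,0],"roll":-1}]' >/dev/null; python3 st.py; python3 -m handwheel '[{"travel":[0,0,0],"roll":-1}]' >/dev/null; python3 st.py; python3 -m handwheel '[{"travel":[0,0,0],"roll":-1}]' >/dev/null; python3 st.py; done
```

```text
t 21.60 yaw -56.05 j6 0.701 mom [-0.474 -0.964  0.298] tau6 -0.011 F [ 4.6 -1.9  0.2] op 0.438
t 21.70 yaw -57.06 j6 0.718 mom [-0.47  -1.031  0.297] tau6 -0.017 F [ 5.3 -1.9 -0.2] op 0.437
t 21.80 yaw -58.06 j6 0.736 mom [-0.509 -1.01   0.287] tau6 -0.028 F [ 5.5 -1.8  0.3] op 0.438
t 21.90 yaw -59.06 j6 0.753 mom [-0.469 -0.927  0.202] tau6 -0.041 F [ 6.2 -1.7  0.3] op 0.437
```

tau6 is a clean torque signal. It peaked at a yaw of about -55° and is now falling, so the clutch is slipping and the click should come at about -66°.

```bash
for i in 1; do python3 -m handwheel '[{"travel":[0,0,0],"roll":-1}]' >/dev/null; python3 st.py; python3 -m handwheel '[{"travel":[0,0,0],"roll":-1}]' >/dev/null; python3 st.py; python3 -m handwheel '[{"travel":[0,0,0],"roll":-1}]' >/dev/null; python3 st.py; python3 -m handwheel '[{"travel":[0,0,0],"roll":-1}]' >/dev/null; python3 st.py; done
```

```text
t 22.00 yaw -60.06 j6 0.771 mom [-0.523 -0.944  0.221] tau6 -0.057 F [ 5.5 -1.9  0.2] op 0.439
t 22.10 yaw -61.06 j6 0.788 mom [-0.487 -0.972  0.231] tau6 -0.073 F [ 5.8 -2.   0.9] op 0.438
t 22.20 yaw -62.06 j6 0.806 mom [-0.532 -0.974  0.233] tau6 -0.089 F [ 5.4 -1.8  0. ] op 0.438
t 22.30 yaw -63.07 j6 0.823 mom [-0.568 -0.967  0.186] tau6 -0.102 F [ 5.8 -1.6 -0.5] op 0.439
```

```bash
for i in 1; do python3 -m handwheel '[{"travel":[0,0,0],"roll":-1}]' >/dev/null; python3 st.py; python3 -m handwheel '[{"travel":[0,0,0],"roll":-1}]' >/dev/null; python3 st.py; python3 -m handwheel '[{"travel":[0,0,0],"roll":-1}]' >/dev/null; python3 st.py; done
```

```text
t 22.40 yaw -64.07 j6 0.841 mom [-0.577 -0.91   0.197] tau6 -0.113 F [ 5.1 -2.5  0.6] op 0.437
t 22.50 yaw -65.07 j6 0.858 mom [-0.584 -0.94   0.111] tau6 -0.119 F [ 5.1 -2.   0.2] op 0.434
t 22.60 yaw -66.07 j6 0.876 mom [-0.611 -0.939  0.109] tau6 -0.122 F [ 5.4 -3.1  0.3] op 0.439
```

```bash
for i in 1; do python3 -m handwheel '[{"travel":[0,0,0],"roll":-1}]' >/dev/null; python3 st.py; python3 -m handwheel '[{"travel":[0,0,0],"roll":-1}]' >/dev/null; python3 st.py; python3 -m handwheel '[{"travel":[0,0,0],"roll":-1}]' >/dev/null; python3 st.py; done
```

```text
t 22.70 yaw -67.07 j6 0.893 mom [-0.619 -0.928  0.148] tau6 -0.119 F [ 4.3 -1.7 -0.2] op 0.437
t 22.80 yaw -68.07 j6 0.910 mom [-0.62  -0.943  0.178] tau6 -0.113 F [ 4.1 -2.5 -0.1] op 0.437
t 22.90 yaw -69.07 j6 0.928 mom [-0.646 -0.869  0.163] tau6 -0.103 F [ 5.  -2.3 -0.2] op 0.435
```

One click: torque peaked, bottomed at -66° and is just rising again. I'll stop here, open and lift clear.

```bash
python3 -m handwheel '[{"travel":[0,0,0],"roll":0},{"travel":[0,0,0],"roll":0},{"travel":[0,0,0],"roll":0},{"travel":[0,0,0],"roll":0},{"travel":[0,0,0],"roll":0},{"travel":[0,0,0],"roll":0}]' -1; python3 st.py; python3 -m handwheel '[{"travel":[0,0,8],"roll":0},{"travel":[0,0,20],"roll":0},{"travel":[0,0,40],"roll":0},{"travel":[0,0,65],"roll":0},{"travel":[0,0,90],"roll":0},{"travel":[0,0,110],"roll":0},{"travel":[0,0,110],"roll":0}]'; python3 -m handwheel '[{"travel":[0,-25,5],"roll":0},{"travel":[0,-70,10],"roll":0},{"travel":[-10,-115,10],"roll":0},{"travel":[-20,-155,10],"roll":0},{"travel":[-30,-185,10],"roll":0},{"travel":[-30,-200,10],"roll":0},{"travel":[-30,-200,10],"roll":0}]'
python3 - <<'E'
from h import *
for n in ("top","scene","wrist"): cv2.imwrite(f"pics/{n}9.png",optics.read_camera(n)[:,:,::-1])
im=cv2.imread("pics/top9.png"); cv2.imwrite("pics/t9z.png",cv2.resize(im[145:295,240:390],None,fx=4,fy=4,interpolation=cv2.INTER_CUBIC))
E
```

```text
t: 23.5
eef_pos: [539.5, -85.3, 90.2]
tcp_rot: [-0.327, 1.571, -3.102]
ft_force: [0.5, 0.3, -0.3]
opening: 0.883
t 23.50 yaw -68.98 j6 0.926 mom [-0.081  0.158  0.008] tau6 0.000 F [ 0.5  0.3 -0.3] op 0.883
t: 24.2
eef_pos: [540.7, -85.5, 203.7]
tcp_rot: [2.485, 1.565, -0.29]
ft_force: [0.9, -0.5, -0.9]
opening: 1.001
t: 24.9
eef_pos: [509.5, -286.6, 209.9]
tcp_rot: [-0.86, 1.571, 2.646]
ft_force: [0.1, 0.3, 0.1]
opening: 0.999
```

View pics/t9z.png

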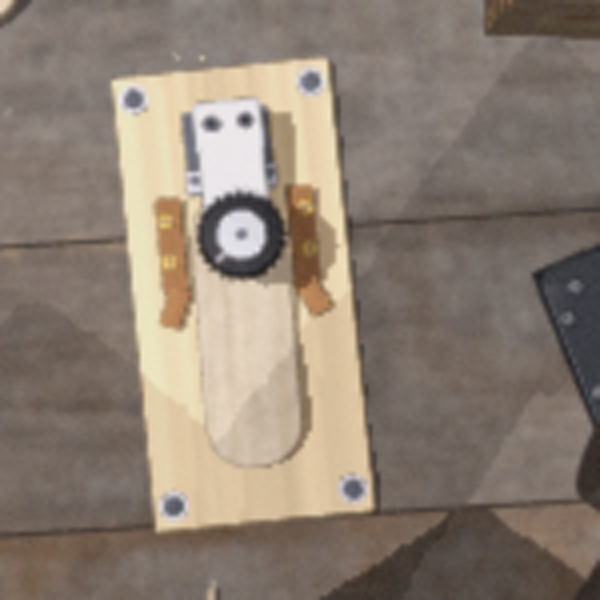

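View pics/wrist9.png

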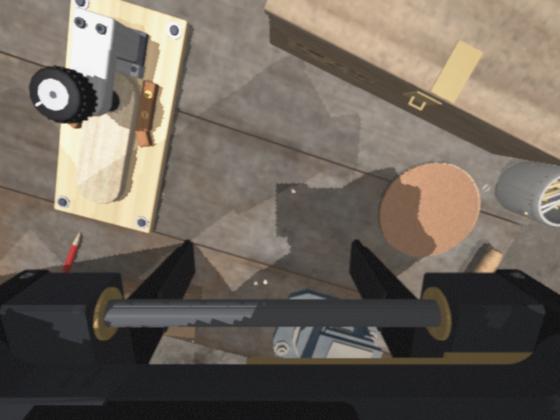

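View pics/scene9.png

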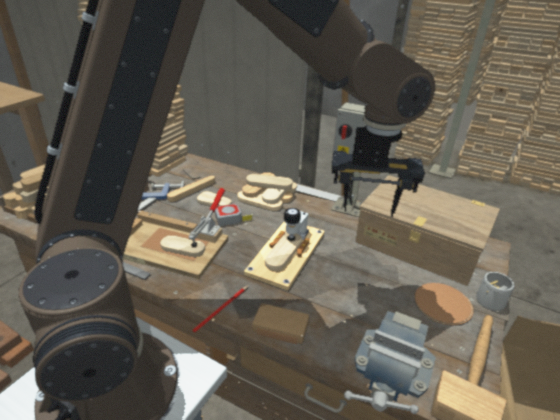

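Run:
```python
from h import *
p=optics.camera_params("top"); f=lambda a: np.array(a,float)/4+[240-.375,145-.375]
a=np.radians(4.89);u=np.array([np.cos(a),np.sin(a)]);v=np.array([-u[1],u[0]]); N=np.array([512.7,-88.2])
for q in unproj(f([(257,467),(196,290),(298,330),(203,420),(305,425)]),34.5,p): print("blank in nest",((q[:2]-N)@u).round(1),((q[:2]-N)@v).round(1))
def ang(t,c,z):
    w=unproj(f([t,c]),z,p); d=w[0]-w[1]; return np.degrees(np.arctan2(d[1],d[0])),np.linalg.norm(d)
print(ang((267,217),(241,233),125),ang((220,258),(241,233),119))
A=cv2.imread("pics/top0.png").astype(int);B=cv2.imread("pics/top9.png").astype(int)
print("tape/wedge diff",np.abs(A-B)[155:225,128:235].mean(),np.abs(A-B)[155:225,128:235].max())
```

```text
blank in nest -93.7 1.8
blank in nest 3.6 25.2
blank in nest -23.0 -27.2
blank in nest -66.1 28.1
blank in nest -73.8 -25.9
(np.float64(-58.95748097759145), np.float64(14.876430560495692)) (np.float64(139.39997644501395), np.float64(16.023951894309043))
tape/wedge diff 14.88442367601246 25
```

Run:
```python
from h import *
p=optics.camera_params("top"); im=cv2.imread("pics/top9.png")
cv2.imwrite("pics/t9zz.png",cv2.resize(im[205:270,270:335],None,fx=9,fy=9,interpolation=cv2.INTER_CUBIC))
```

```text
(no output)
```

View pics/t9zz.png

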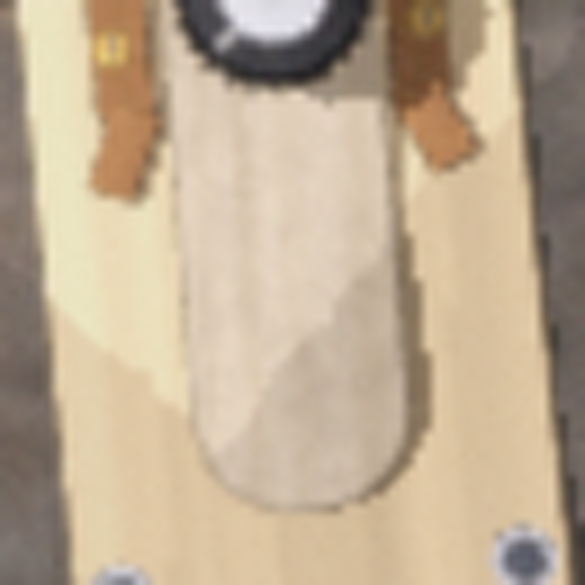

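Everything is as intended, so I'm handing in.

Run:
```python
from cell import job, env
print(env.state()["t"]); print(job.job_done())
```

```text
25.05
the job is handed in; nothing more can be done
None
```

I laid the blank in the nest and slid it under the clamp arm until it met the end stop at about 6 N. I then turned the knob about 164° clockwise to one click, let go, lifted clear and handed the job in at t = 25 s.

**Click:** the torque peaked at a yaw of -55°, bottomed at -66° and was just rising again when I stopped at -69°. That is about 0.35 rad of slip; a second click would have come near 0.69 rad. In the top view the knob's white line had turned about 162°, which agrees with the 164° commanded.

**Blank:** both cameras put its tail at about x = -93.6 mm in the nest, where -95 mm is nominal. I take that 1.4 mm difference as calibration error, since the blank cannot go past the stop. It also appears yawed about 1° clockwise, possibly from the pad's twist. It is still within the guides, so I left it alone. I have no direct view of its end against the stop after clamping.

**Tape measure and wedge:** the before and after pictures show only an even change in lighting there, so nothing has moved.

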